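# Click the welding remote to its third current step and start it

### The arm

A 6-joint arm with a two-finger parallel gripper is mounted at the origin on the work surface. World frame = base frame: x ahead of the robot, y to its left, z up, the work surface at z = 0. Lengths are in mm, angles in rad, forces in N, time in s.
With the tool pointing down it reaches from about 375 to 975 mm from the base axis. Payload 3.8 kg.
Tool frame: the origin (TCP) lies at the very end of the fingers, on their centre line; the grasp point (between the pads) lies 19 mm behind it; z points along the fingers, y is the line along which they close (so a half turn about z gives the same grasp; the last joint's range is limited). The gripper opens to 88 mm and grips with 3 to 60 N. Pads are 18 mm wide; open, the fingers measure 123 mm over their backs; the gripper's body (75 mm by 187 mm) begins 45 mm behind the grasp point.
Start: joints at [-1.278, 0.264, 1.604, -0, 1.274, -0.037], TCP at [218.596, -638.619, 238.706] pointing down, gripper open.
Joint ranges: [-2.63, 2.63], [-0.94, 2.18], [0.31, 2.57], [-1.31, 4.45], [0, 2.66], [-2.55, 2.55]. Speed limits (rad/s): [2.57, 2.57, 3.14, 3.14, 3.14, 3.14].

### API

Orientations are given as [roll, pitch, yaw] about the fixed x, y, z axes, in that order (R = Rz(yaw) Ry(pitch) Rx(roll)).
In Python, from rig import robot, viewer, sign_off, finder gives the robot as it stands.
- The arm moves only by the tool jog_arm, never from a script. Its argument "targets" is a list of rows, each a list of 5 numbers: the finger opening in m, from 0 to 0.0881, then the shift along the tool's x, y, z in m, then the turn about the tool's z in rad. A call has 1 to 5 rows; each row shifts and turns the commanded pose from where the row before left it, along the tool's axes as they then stand; what a row does not reach is not made up. A row lasts 1/8 s, in which the tool goes at most 62.5 mm and 10.7 degrees, less where a joint would pass 70% of its speed; a pose out of reach is approached as far as the arm can. A call is refused whole if a number of a shift passes 0.0625 or a number of a turn 0.188, either way. A call with a gripper value outside its range is refused whole. The fingers move at their own pace and stop on an object; "newtons" is the grip in N (left out, the last holds). Time passes only in rows, so rows that do not move let the fingers close. It gives the time, the measured TCP pose, the force, the opening and the grip force at its end, in the units of the state.
- robot.read_state(): the state, without advancing time (a new reading comes with each control period).
- viewer.grab_frame(name): name is "side" or "top" or "wrist"; returns a dict with "color" (384x512x3 uint8, red, green, blue), "fx", "fy", "cx", "cy" (pixels), "world_to_cam" (4x4, takes a point from world to camera coordinates). Camera axes: x right, y down, z forward; pixel columns grow to the right and rows downward; lengths in mm; the calibration is good to about 2 mm. The wrist camera is an equidistant fisheye: a pixel r from the principal point sees the ray r / f radians off the axis. A picture is of the moment at which its call begins. There is no depth.
- sign_off(): hands the job in; it is judged then, once.
Trained networks look in a picture, given as the dict that the camera call returned (one of the last four; its "shot" number tells which), for a name from the list of things; names that differ only in an ending like _2 or _b are one class to them, and where a whole thing is asked for, a point or a joint stands for the part that bears it (a point fixed in the world has none). Each returns a list of dicts, best first, with "p" (0 to 1); they miss things now and then, are a little off and sometimes report something else, mostly with a low value. They report only what shows in the picture. A call takes as long as a camera call.
- finder.recognise(name, picture): "rect" ([left, top, width, height] in pixels, round what is visible of it).
- finder.cut_out(name, picture): "region" (384x512 bool, what is visible of it) and "rect" ([left, top, width, height] in pixels, round what is visible of it).
- finder.tip_of(name, picture): "point" ([column, row] in pixels: a listed point, or the origin of a listed thing).
The state is a dict: "time_s": time; "q": joint angles; "joint_velocities": joint speeds; "tau": joint torques, N m; "tool_pos": TCP position; "tool_rot": TCP orientation; "wrist_force": force on the tool from outside, world axes, zero at the start; "wrist_torque": the same for the moment, N m; "width": finger opening in mm; "grasp_force": force on a finger pad.
Only numpy, scipy, OpenCV 4.12 (cv2) and the standard library are available. Lean on these libraries where they do the work, as an engineer would, in place of code of your own. Each camera call takes 0.05 s, during which the arm holds its last target. There are 200 camera calls.

### The job

On the blue welding remote, push the orange lever from its parked end along the slot to the third click, one click at a time, pausing for about a second in each of the three clicks and never running on past the third. Then press the green button fully in to switch the set on, and move clear. Only push with the fingers: do not pinch the lever or force it, do not press the button before the lever is set, and leave everything else on the bench where it is.

Things in the scene. Friction and masses are not known exactly. Their poses are not given: they have to be found in the camera images.
- remote: blue control box with a black top, fixed to the bench, 150 (x) x 260 (y) x 70 (z) mm; origin at the centre of its underside. It stands turned by up to about 0.5 rad. A straight slot for the lever runs along its y axis at x = +30 mm; the flat top is at z = 70 mm
- lever_top (a point): centre of the top of the orange lever, a block 26 (x) x 16 (y) x 38 (z) mm standing up from the box's top, axes parallel to the box's; its top is 109 mm above the bench. Parked, it is at x = +30, y = -55 mm of the box; it slides only along the box's +y. The two push faces lie 8 mm before and behind this point along y. White marks lie beside the slot at the parked position and each click; the third one after the parked position is longer and yellow
- lever (a joint): travel of the lever in m along the box's +y: 0 parked at its end stop (every start), clicks at 0.016, 0.032, 0.048 (the third), 0.064 and 0.080 (far stop). Pushing from one click towards the next takes up to about 5 to 7 N, greatest a quarter of the way; past half-way the lever jumps by itself into the next click and stays there
- start_top (a point): centre of the top of the round green push button, 30 mm across, in a black housing on the box's top at x = -35, y = +85 mm of the box, facing up; its top is 92 mm above the bench
- start (a joint): how far the green button is pressed, in m: 0 out, 0.006 fully in; a spring returns it; fully in takes about 5 N
- nut: upright bare steel sleeve 26 mm across, 22 mm tall, standing loose on the box's top; leave alone; origin at the centre of its underside
- tin: white-lidded can with a red band, 60 mm across, 85 mm tall, standing beyond the box; leave alone; origin at the centre of its underside
- brush: wire brush lying on the robot's side of the box, low; leave alone; origin at its underside
- hammer: hammer with an orange handle lying on the bench to the left; leave alone; origin at its underside
- square: red L-shaped magnetic square, 16 mm thick, lying on the bench to the right; leave alone; origin at its underside
- clamp: grey C-clamp lying flat on the bench to the right; leave alone; origin at its underside
- mug: blue cup 76 mm across, 85 mm tall, on the bench to the left; leave alone; origin at the centre of its underside

How it is judged:
By the outcome, as a careful person would: the job done as asked, in the order asked, and still so for the second after the job is handed in, with the robot touching nothing.
It also fails if it takes over 53 s, if anything falls off the work surface, if the arm or the gripper's body presses on something with over 40 N, if the wrist force passes 120 N, or if a joint passes its speed limit or range.

## Working session

There is one attempt and no reset: what is moved stays moved. The work goes in short steps, Python scripts to look and compute and a tool call to move; the robot and the scene stay as the last step left them, time stands still between calls to the robot, and variables do not carry over. Pictures are saved under pics/ and viewed, at most 10 in all, crops included, and the job is handed in when it is done.

Besides the shell and the picture viewer there is one more tool, called after "Call:" by a JSON object that holds its "method" and its "body". jog_arm: Moves the arm, as the interface text tells. Its arguments: {"type":"object","properties":{"targets":{"type":"array"},"newtons":{"type":"number"}},"required":["targets"]}

```bash
ls; mkdir -p pics; cat > h.py <<'E'
import numpy as np, cv2
from scipy.spatial.transform import Rotation as Rn
from scipy.optimize import least_squares
from rig import robot, viewer, sign_off, finder
def proj(f,P):
    P=np.atleast_2d(P); M=np.array(f["world_to_cam"]); c=P@M[:3,:3].T+M[:3,3]
    return np.c_[f["fx"]*c[:,0]/c[:,2]+f["cx"], f["fy"]*c[:,1]/c[:,2]+f["cy"]]
def ray(f,p,z,wrist=False):
    M=np.array(f["world_to_cam"]); u=np.array([(p[0]-f["cx"])/f["fx"],(p[1]-f["cy"])/f["fy"]])
    if wrist:
        t=np.linalg.norm(u); d=np.r_[u/t*np.sin(t),np.cos(t)] if t>1e-9 else np.array([0,0,1.])
    else: d=np.r_[u,1]
    d=M[:3,:3].T@d; o=-M[:3,:3].T@M[:3,3]
    return o+d*(z-o[2])/d[2]
def save(f,n): cv2.imwrite("pics/"+n,f["color"][:,:,::-1])
E
python3 - <<'E'
from h import *
s=robot.read_state(); print(s["time_s"],s["tool_pos"],s["tool_rot"],s["width"])
for n in("top","side"):
    f=viewer.grab_frame(n); save(f,n+".png")
    for t,z in(("lever_top",109),("start_top",92),("remote",0),("nut",70),("tin",0)):
        for r in finder.tip_of(t,f)[:2]: print(n,t,np.round(r["point"],1),round(r["p"],2),ray(f,r["point"],z).round(1))
a=cv2.imread("pics/top.png");b=cv2.imread("pics/side.png")
E
```

```text
pics
0.0 [ 218.4024895  -637.94979004  237.39433941] [-3.13937268e+00 -9.04178563e-05  3.29816889e-01] 88.22673689651698
top lever_top [265.4 186.4] 0.52 [571.2 -32.4 109. ]
top remote [243.9 191.8] 0.73 [573.8  28.6   0. ]
top nut [217.9 229.9] 0.72 [449.8  86.9  70. ]
top nut [252.8 213.1] 0.41 [502.6  -3.7  70. ]
top tin [263.8 153. ] 0.77 [697.5 -21.5   0. ]
top tin [117.3 175. ] 0.74 [596.2 409.    0. ]
side lever_top [262.3 199. ] 0.59 [568.1 -23.2 109. ]
side start_top [249.8 175. ] 0.47 [563.9 139.6  92. ]
side start_top [232.2 211.3] 0.21 [489.5 -39.6  92. ]
side remote [256.1 223.6] 0.57 [561.5  23.5   0. ]
side nut [234. 207.] 0.6 [500.  12.  70.]
side tin [309.1 228.2] 0.89 [700.5 -23.    0. ]
```

```bash
python3 -c "
import cv2
a=cv2.imread('pics/top.png');b=cv2.imread('pics/side.png')
a=cv2.resize(a[125:275,160:360],(800,600),interpolation=cv2.INTER_CUBIC)
b=cv2.resize(b[135:285,160:360],(800,600),interpolation=cv2.INTER_CUBIC)
cv2.imwrite('pics/a.png',a);cv2.imwrite('pics/b.png',b)"
```

```text
(no output)
```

View pics/a.png

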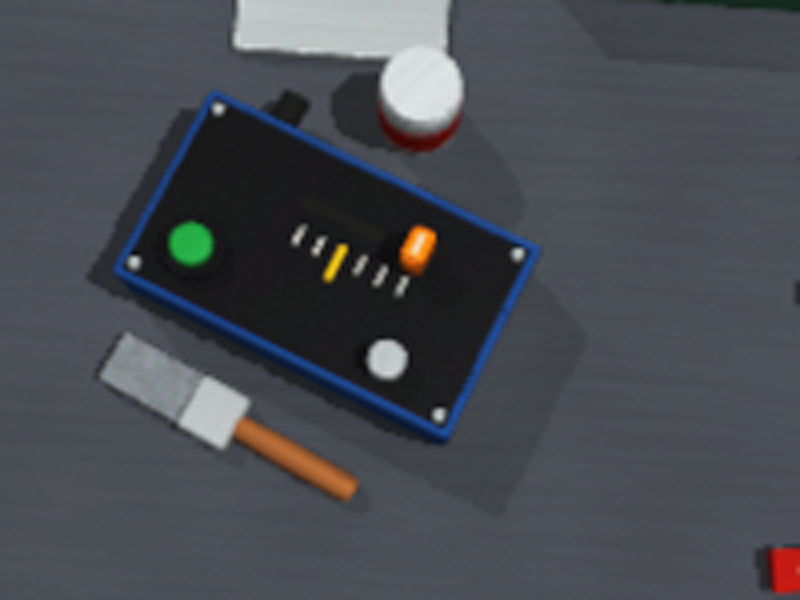

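View pics/b.png

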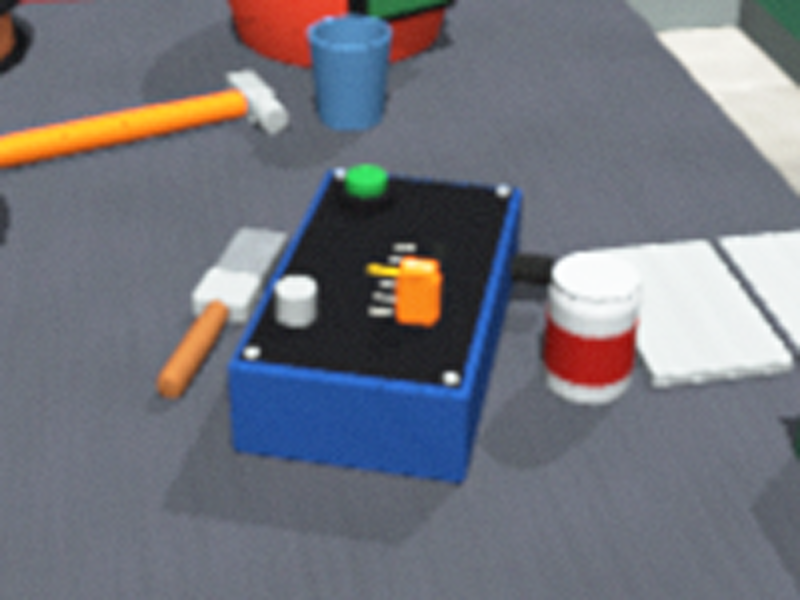

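The top view shows the box turned clockwise, with the lever parked at the right end (crop 422,240), the button at (190,243) and the nut at (387,358). The side view agrees: lever at (420,262), button at (367,175). Next I fit the box pose from its corners.

```bash
cat >> h.py <<'E'
def box2w(b,p):
    x,y,t=b[:3]; c,s=np.cos(t),np.sin(t); p=np.atleast_2d(p)
    return np.c_[x+c*p[:,0]-s*p[:,1], y+s*p[:,0]+c*p[:,1], p[:,2]]
def tool(st,w,dyaw=0):
    "world point in the tool axes"
    return Rn.from_euler("xyz",st["tool_rot"]).as_matrix().T@(np.array(w)-st["tool_pos"])
E
python3 - <<'E'
from h import *
P=np.array([[75,130,70],[75,-130,70],[-75,-130,70],[-75,130,70],[30,-55,109],[-35,85,92]],float)
pt=np.array([[213,93],[538,248],[445,428],[118,268],[422,240],[190,243]])/4+[160,125]
ps=np.array([[520,188],[467,388],[230,367],[330,172],[420,262],[367,175]])/4+[160,135]
ft=viewer.grab_frame("top");fs=viewer.grab_frame("side")
def r(b,which): 
    w=box2w(b,P); o=[]
    if 't' in which:o.append(proj(ft,w)-pt)
    if 's' in which:o.append(proj(fs,w)-ps)
    return np.concatenate(o).ravel()
for k in("t","s","ts"):
    s=least_squares(r,[570,25,-.44],args=(k,)); print(k,s.x.round(3),s.fun.round(1))
b=s.x; np.save("b.npy",b)
st=robot.read_state()
for n,p in(("lever",[30,-55,109]),("prepush",[30,-90,79]),("button",[-35,85,92])):
    w=box2w(b,p)[0]; print(n,w.round(1),tool(st,w).round(1))
print("yaw want",b[2]+np.pi/2)
for f in(ft,fs):
    for q in finder.tip_of("nut",f)[:1]: print(ray(f,q["point"],70).round(0))
E
```

```text
t [ 5.66756e+02  3.14470e+01 -3.83000e-01] [-0.4 -2.1  1.4 -1.2  1.2  2.5 -1.9  0.6 -0.6  0.3  0.3 -0.4]
s [ 5.65876e+02  2.86030e+01 -3.85000e-01] [ 0.8 -0.9  1.2  1.9 -1.  -0.7 -0.8 -1.9  0.1  0.5 -0.3 -0.7]
ts [ 5.66437e+02  3.07700e+01 -3.84000e-01] [-0.1 -2.   1.6 -1.   1.4  2.6 -1.6  0.7 -0.4  0.5  0.6 -0.3  0.8 -1.2
  1.2  1.3 -0.8 -1.2 -0.7 -2.2  0.1  0.  -0.3 -1.1]
lever [573.6 -31.5 109. ] [ 532.5 -459.5  129.7]
prepush [560.5 -63.9  79. ] [ 509.6 -433.1  159.7]
button [565.8 122.7  92. ] [ 575.1 -607.9  146.7]
yaw want 1.1865706745708386
[495.  -3.  70.]
[492.  -8.  70.]
```

Call:
{"method": "jog_arm", "body": {"targets": [[0, 0.045, -0.039, 0, 0], [0, 0.045, -0.039, 0, 0], [0, 0.045, -0.039, 0, 0], [0, 0.045, -0.039, 0, 0], [0, 0.045, -0.039, 0, 0]], "newtons": 20}}

```text
time_s: 1.42
tool_pos: [369.1, -379.7, 239.0]
tool_rot: [3.141, -0.001, 0.329]
wrist_force: [-0.3, 0.9, -0.1]
width: 40.2
grasp_force: 0.0
```

Call:
{"method": "jog_arm", "body": {"targets": [[0, 0.045, -0.039, 0, 0], [0, 0.045, -0.039, 0, 0], [0, 0.045, -0.039, 0, 0], [0, 0.045, -0.039, 0, 0], [0, 0.045, -0.039, 0, 0]]}}

```text
time_s: 2.05
tool_pos: [518.9, -122.1, 239.2]
tool_rot: [3.141, -0.001, 0.33]
wrist_force: [0.9, 0.4, 0.0]
width: 0.5
grasp_force: 0.0
```

Call:
{"method": "jog_arm", "body": {"targets": [[0, 0, 0, 0, -0.17], [0, 0, 0, 0, -0.17], [0, 0, 0, 0, -0.17], [0, 0, 0, 0, -0.17], [0, 0, 0, 0, -0.17]]}}

```text
time_s: 2.68
tool_pos: [518.1, -123.8, 238.9]
tool_rot: [3.141, -0.0, 1.186]
wrist_force: [-0.4, -0.4, 0.3]
width: 0.5
grasp_force: 0.0
```

```bash
python3 - <<'E'
from h import *
b=np.load("b.npy")
st=robot.read_state(); print(st["time_s"],st["tool_pos"].round(1) if hasattr(st["tool_pos"],"round") else st["tool_pos"],st["tool_rot"],st["width"])
f=viewer.grab_frame("wrist"); 
for t,z in(("lever_top",109),("start_top",92),("nut",70)):
    for r in finder.tip_of(t,f)[:2]: print(t,np.round(r["point"],1),round(r["p"],2),ray(f,r["point"],z,True).round(1))
print(f["fx"],f["cx"],f["cy"])
g=f["color"].astype(int);hsv=cv2.cvtColor(f["color"],cv2.COLOR_RGB2HSV)
cv2.imwrite("pics/w1.png",cv2.resize(f["color"][:,:,::-1],(800,600),interpolation=cv2.INTER_CUBIC))
E
```

```text
2.675 [ 518.1 -123.8  238.9] [ 3.14129197e+00 -4.25304957e-05  1.18557198e+00] 0.5432151774943597
lever_top [269.5  68.3] 0.82 [573.1 -30.  109. ]
nut [195.1  88.8] 0.93 [497.  -15.7  70. ]
297.3186396354542 251.78426799842958 190.3353390325692
```

View pics/w1.png

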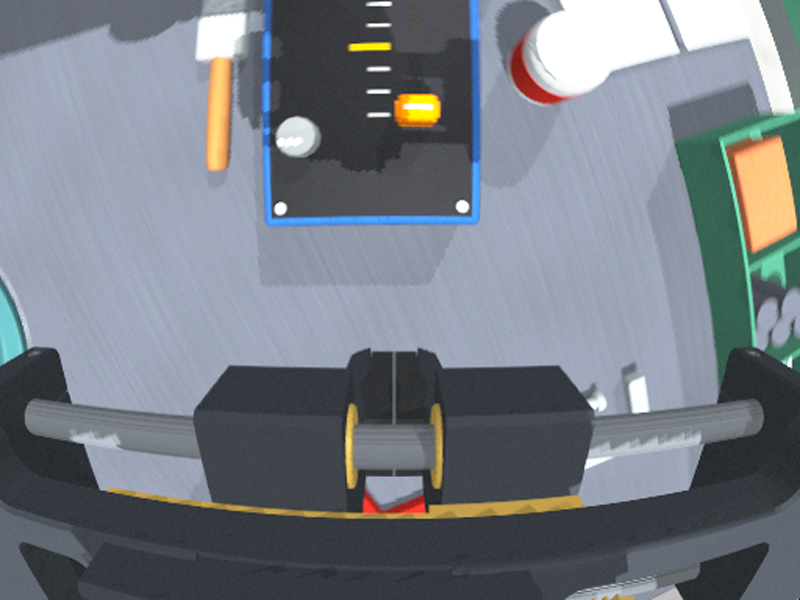

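The wrist view shows the box nearly square to the tool. The lever is at (417,110), the yellow mark at (370,47), the nut at (298,137) and the screws at (280,208) and (462,206). I'll check the yaw and work out the shift from these.

```bash
python3 - <<'E'
from h import *
b=np.load("b.npy"); st=robot.read_state(); f=viewer.grab_frame("wrist")
k=512/800
q=lambda x,y,z=70: ray(f,(x*k,y*k),z,True)
A=q(280,208,72);B=q(462,206,72);d=B-A; print("screw yaw",np.arctan2(d[1],d[0]),A,B)
A=q(268,225);B=q(478,222);d=B-A; print("edge yaw",np.arctan2(d[1],d[0]),np.linalg.norm(d),b[2])
A=q(379,115);B=q(379,25);d=B-A; print("marks yaw",np.arctan2(-d[0],d[1]),np.linalg.norm(d))
w=np.array([573.2,-30.5,109]); t=tool(st,w); print("lever in tool",t.round(1))
E
```

```text
screw yaw -0.3888484228672019 [463.32250316 -52.1408936   72.        ] [578.20257667 -99.20833922  72.        ]
edge yaw -0.3839322840901845 145.5184142538085 -0.3842256522240579
marks yaw -0.39184496695508564 64.37614656478408
lever in tool [107.4  15.  129.8]
```

Call:
{"method": "jog_arm", "body": {"targets": [[0, 0.037, 0.0075, 0, 0], [0, 0.037, 0.0075, 0, 0], [0, 0, 0, 0.052, 0], [0, 0, 0, 0.052, 0], [0, 0, 0, 0.052, 0]]}}

```text
time_s: 3.55
tool_pos: [560.5, -61.1, 81.6]
tool_rot: [3.14, -0.0, 1.178]
wrist_force: [-0.3, -0.6, -0.0]
width: 0.6
grasp_force: 0.0
```

Call:
{"method": "jog_arm", "body": {"targets": [[0, 0, 0, 0, 0], [0, 0.004, 0, 0, 0], [0, 0.004, 0, 0, 0], [0, 0, 0, 0, 0]]}}

```text
time_s: 4.05
tool_pos: [565.1, -53.7, 85.2]
tool_rot: [3.137, -0.001, 1.18]
wrist_force: [-0.0, 0.5, -0.5]
width: 0.6
grasp_force: 0.0
```

```bash
python3 - <<'E'
from h import *
st=robot.read_state(); f=viewer.grab_frame("wrist")
for r in finder.tip_of("lever_top",f)[:2]: 
    w=ray(f,r["point"],109,True); print(r["point"],r["p"],w,tool(st,w))
print(tool(st,[573.2,-30.5,109]),st["wrist_force"])
cv2.imwrite("pics/w2.png",cv2.resize(f["color"][:,:,::-1],(800,600),interpolation=cv2.INTER_CUBIC))
E
```

```text
[247.9, 210.7] 0.74 [572.68999219 -29.57828244 109.        ] [ 25.22500691  -2.09869417 -23.77068704]
[ 24.56697975  -1.27609831 -23.76794127] [-0.0045948   0.52433566 -0.46979781]
```

View pics/w2.png

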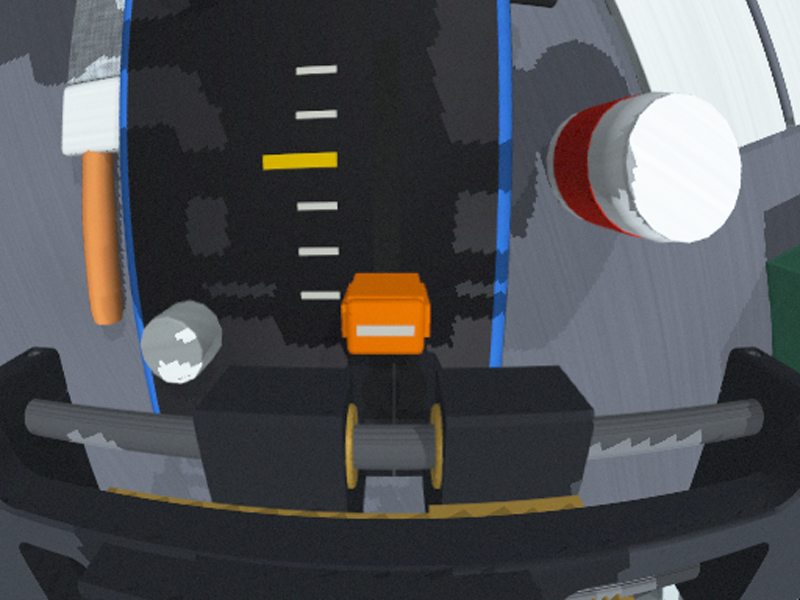

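The finger is behind the lever with about 7 mm of gap, and nothing else is near. Advancing slowly to find contact.

Call:
{"method": "jog_arm", "body": {"targets": [[0, 0.003, 0, 0, 0], [0, 0.003, 0, 0, 0], [0, 0.001, 0, 0, 0], [0, 0, 0, 0, 0]]}}

```text
time_s: 4.65
tool_pos: [565.8, -47.2, 82.6]
tool_rot: [-3.141, 0.0, 1.18]
wrist_force: [-0.6, -0.4, -0.1]
width: 0.8
grasp_force: 0.0
```

Call:
{"method": "jog_arm", "body": {"targets": [[0, 0.002, 0, 0, 0], [0, 0, 0, 0, 0]]}}

```text
time_s: 4.9
tool_pos: [566.4, -45.8, 82.6]
tool_rot: [-3.141, 0.001, 1.18]
wrist_force: [-0.9, -1.9, -0.2]
width: 0.4
grasp_force: 1.1
```

Call:
{"method": "jog_arm", "body": {"targets": [[0, 0.002, 0, 0, 0], [0, 0, 0, 0, 0]]}}

```text
time_s: 5.15
tool_pos: [567.0, -44.2, 82.6]
tool_rot: [-3.141, 0.001, 1.18]
wrist_force: [-2.4, -4.0, -0.1]
width: 0.1
grasp_force: 2.6
```

Contact confirmed at 4.7 N, about 3 mm into the first click.

Call:
{"method": "jog_arm", "body": {"targets": [[0, 0.002, 0, 0, 0], [0, 0.001, 0, 0, 0]]}}

```text
time_s: 5.4
tool_pos: [568.1, -41.5, 82.6]
tool_rot: [-3.141, 0.001, 1.18]
wrist_force: [-1.7, -5.0, 0.1]
width: 0.4
grasp_force: 2.5
```

Call:
{"method": "jog_arm", "body": {"targets": [[0, 0.002, 0, 0, 0], [0, 0, 0, 0, 0]]}}

```text
time_s: 5.65
tool_pos: [569.7, -38.3, 82.8]
tool_rot: [3.141, -0.001, 1.179]
wrist_force: [-0.1, 0.3, -0.4]
width: 0.5
grasp_force: 0.0
```

Call:
{"method": "jog_arm", "body": {"targets": [[0, 0.002, 0, 0, 0], [0, 0, 0, 0, 0]]}}

```text
time_s: 5.9
tool_pos: [570.3, -36.7, 82.8]
tool_rot: [3.141, -0.001, 1.18]
wrist_force: [1.1, 0.6, 0.2]
width: 0.5
grasp_force: 0.0
```

Call:
{"method": "jog_arm", "body": {"targets": [[0, 0, 0, 0, 0], [0, 0, 0, 0, 0], [0, 0, 0, 0, 0], [0, 0, 0, 0, 0], [0, 0, 0, 0, 0]]}}

```text
time_s: 6.52
tool_pos: [570.0, -37.2, 82.7]
tool_rot: [-3.142, 0.0, 1.18]
wrist_force: [-0.7, 0.1, -0.7]
width: 0.8
grasp_force: 0.0
```

```bash
cat >> h.py <<'E'
def lever():
    st=robot.read_state(); l0=np.array([572.9,-30.2]); y=np.array([-np.sin(-.386),np.cos(-.386)])
    for c in("wrist","top","side"):
        f=viewer.grab_frame(c)
        for r in finder.tip_of("lever_top",f)[:1]:
            w=ray(f,r["point"],109,c=="wrist"); print(c,"travel",((w[:2]-l0)@y).round(1),round(r["p"],2))
    print("finger front travel",((np.array(st["tool_pos"])[:2]-l0)@y+17).round(1),st["time_s"])
    return f
E
python3 -c "
from h import *
lever()"
```

```text
wrist travel 16.7 0.8
finger front travel 9.4 6.525
```

Lever is in click 1 (16 mm) and has rested more than 1 s by the time I reach it again. On to click 2.

Call:
{"method": "jog_arm", "body": {"targets": [[0, 0, 0, 0, 0], [0, 0, 0, 0, 0], [0, 0.002, 0, 0, 0], [0, 0.002, 0, 0, 0], [0, 0.001, 0, 0, 0]]}}

```text
time_s: 7.45
tool_pos: [572.0, -32.3, 82.7]
tool_rot: [-3.142, -0.0, 1.18]
wrist_force: [-0.7, 0.8, 0.5]
width: 0.5
grasp_force: 0.0
```

Call:
{"method": "jog_arm", "body": {"targets": [[0, 0.002, 0, 0, 0], [0, 0.002, 0, 0, 0], [0, 0, 0, 0, 0]]}}

```text
time_s: 7.82
tool_pos: [573.2, -29.4, 82.7]
tool_rot: [-3.141, 0.001, 1.18]
wrist_force: [-1.0, -5.0, 1.4]
width: 0.3
grasp_force: 2.6
```

Call:
{"method": "jog_arm", "body": {"targets": [[0, 0.002, 0, 0, 0], [0, 0.002, 0, 0, 0], [0, 0, 0, 0, 0]]}}

```text
time_s: 8.2
tool_pos: [575.1, -24.9, 82.7]
tool_rot: [-3.142, -0.001, 1.18]
wrist_force: [-0.5, -0.8, 1.3]
width: 0.5
grasp_force: 0.7
```

Call:
{"method": "jog_arm", "body": {"targets": [[0, 0.002, 0, 0, 0], [0, 0, 0, 0, 0]]}}

```text
time_s: 8.45
tool_pos: [576.0, -22.7, 82.7]
tool_rot: [3.141, -0.001, 1.18]
wrist_force: [0.6, 0.0, 0.7]
width: 0.9
grasp_force: 0.0
```

Call:
{"method": "jog_arm", "body": {"targets": [[0, 0, 0, 0, 0], [0, 0, 0, 0, 0], [0, 0, 0, 0, 0], [0, 0, 0, 0, 0], [0, 0, 0, 0, 0]]}}

```text
time_s: 9.07
tool_pos: [575.7, -23.3, 82.7]
tool_rot: [3.142, -0.0, 1.18]
wrist_force: [-0.1, 0.6, 0.2]
width: 0.6
grasp_force: 0.0
```

```bash
python3 -c "
from h import *
lever()"
```

```text
wrist travel 32.0 0.7
finger front travel 24.4 9.075
```

Lever is in click 2 (32 mm). Now the third, with the same small steps.

Call:
{"method": "jog_arm", "body": {"targets": [[0, 0, 0, 0, 0], [0, 0, 0, 0, 0], [0, 0.002, 0, 0, 0], [0, 0.002, 0, 0, 0], [0, 0.002, 0, 0, 0]]}}

```text
time_s: 10.0
tool_pos: [578.1, -17.6, 82.7]
tool_rot: [3.142, -0.0, 1.18]
wrist_force: [0.1, 0.2, 0.2]
width: 0.8
grasp_force: 0.0
```

Call:
{"method": "jog_arm", "body": {"targets": [[0, 0.002, 0, 0, 0], [0, 0.002, 0, 0, 0], [0, 0, 0, 0, 0]]}}

```text
time_s: 10.38
tool_pos: [579.3, -14.6, 82.7]
tool_rot: [-3.141, 0.001, 1.18]
wrist_force: [-1.1, -5.6, 2.2]
width: 0.6
grasp_force: 2.6
```

Call:
{"method": "jog_arm", "body": {"targets": [[0, 0.002, 0, 0, 0], [0, 0.002, 0, 0, 0], [0, 0, 0, 0, 0]]}}

```text
time_s: 10.75
tool_pos: [581.2, -10.0, 82.7]
tool_rot: [3.142, -0.001, 1.179]
wrist_force: [0.1, -1.2, 0.2]
width: 0.3
grasp_force: 0.6
```

Call:
{"method": "jog_arm", "body": {"targets": [[0, 0.001, 0, 0, 0], [0, 0, 0, 0, 0]]}}

```text
time_s: 11.0
tool_pos: [581.7, -8.9, 82.7]
tool_rot: [3.141, -0.001, 1.18]
wrist_force: [-0.1, -0.6, 0.3]
width: 0.1
grasp_force: 0.0
```

```bash
python3 -c "
from h import *
print(robot.read_state()['wrist_force']);lever()"
```

```text
[-0.13891207 -0.59762305  0.281188  ]
wrist travel 47.9 0.78
side travel 200.6 0.55
finger front travel 40.0 11.0
```

Lever is in click 3 (48 mm). I'll back off, rise, and go over towards the button to look.

Call:
{"method": "jog_arm", "body": {"targets": [[0, 0, 0, 0, 0], [0, -0.005, 0, 0, 0], [0, -0.005, 0, 0, 0], [0, 0, 0, -0.05, 0], [0, 0, 0, -0.05, 0]]}}

```text
time_s: 11.92
tool_pos: [576.6, -19.1, 182.8]
tool_rot: [-3.139, 0.001, 1.179]
wrist_force: [1.3, -0.6, 0.1]
width: 0.5
grasp_force: 0.0
```

Call:
{"method": "jog_arm", "body": {"targets": [[0, 0.04, -0.033, 0, 0], [0, 0.04, -0.033, 0, 0], [0, 0, 0, 0, 0], [0, 0, 0, 0, 0]]}}

```text
time_s: 12.42
tool_pos: [547.1, 80.0, 182.7]
tool_rot: [3.141, 0.0, 1.181]
wrist_force: [0.2, 0.2, 0.2]
width: 0.3
grasp_force: 0.0
```

```bash
python3 - <<'E'
from h import *
st=robot.read_state(); f=lever(); f=viewer.grab_frame("wrist")
for r in finder.tip_of("start_top",f)[:2]:
    w=ray(f,r["point"],92,True); print(r["point"],r["p"],w,tool(st,w).round(1))
print("fit",tool(st,[565.8,122.7,92]).round(1))
m=cv2.inRange(cv2.cvtColor(f["color"],cv2.COLOR_RGB2HSV),(50,120,60),(75,255,255)); n,_,s,c=cv2.connectedComponentsWithStats(m)
for i in range(1,n):
    if s[i,4]>150: print(c[i],s[i],tool(st,ray(f,c[i],92,True)).round(1))
cv2.imwrite("pics/w3.png",cv2.resize(f["color"][:,:,::-1],(800,600),interpolation=cv2.INTER_CUBIC))
E
```

```text
top travel 48.9 0.46
side travel 45.6 0.69
finger front travel 109.4 12.425
[252.7, 134.7] 0.72 [566.27699053 124.39006465  92.        ] [48.3  0.8 90.7]
fit [46.6  1.  90.7]
[251.00745573 134.18546132] [ 233  116   37   37 1073] [48.8 -0.5 90.7]
```

View pics/w3.png

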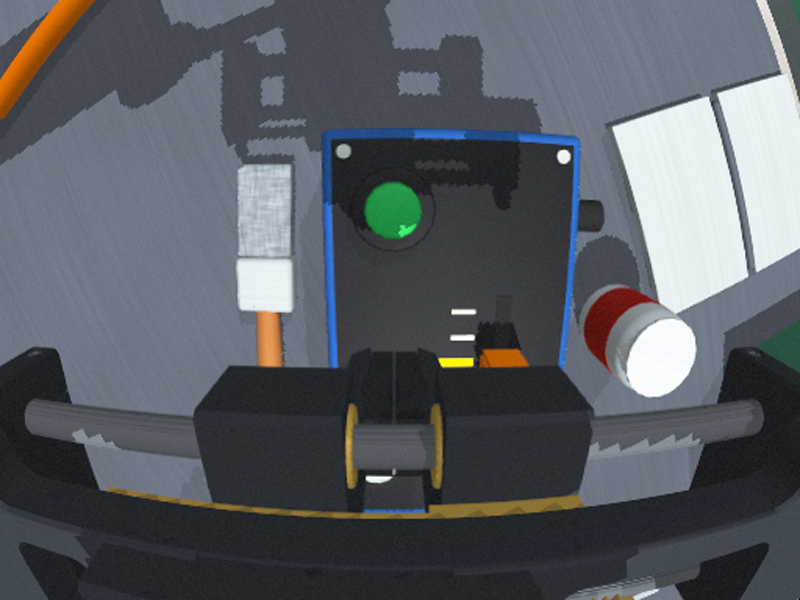

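The lever sits next to the yellow mark (455,362), and the button is at (393,210), 48 mm ahead of the tool. Moving over it and pressing down.

Call:
{"method": "jog_arm", "body": {"targets": [[0, 0.048, 0, 0, 0], [0, 0, 0, 0.042, 0], [0, 0, 0, 0.042, 0], [0, 0, 0, 0.003, 0], [0, 0, 0, 0, 0]]}}

```text
time_s: 13.45
tool_pos: [566.0, 124.7, 96.5]
tool_rot: [3.141, -0.0, 1.179]
wrist_force: [0.1, -0.4, 0.1]
width: 0.5
grasp_force: 0.0
```

Call:
{"method": "jog_arm", "body": {"targets": [[0, 0, 0, 0.003, 0], [0, 0, 0, 0.003, 0], [0, 0, 0, 0, 0]]}}

```text
time_s: 13.82
tool_pos: [566.7, 124.9, 91.0]
tool_rot: [3.139, -0.002, 1.18]
wrist_force: [0.9, 0.2, 3.5]
width: 0.4
grasp_force: 1.1
```

Call:
{"method": "jog_arm", "body": {"targets": [[0, 0, 0, 0.002, 0], [0, 0, 0, 0.001, 0], [0, 0, 0, 0, 0]]}}

```text
time_s: 14.2
tool_pos: [566.6, 124.9, 87.4]
tool_rot: [3.139, -0.001, 1.18]
wrist_force: [4.5, -0.5, 4.1]
width: 0.4
grasp_force: 2.1
```

Call:
{"method": "jog_arm", "body": {"targets": [[0, 0, 0, 0.001, 0], [0, 0, 0, 0.001, 0], [0, 0, 0, 0, 0]]}}

```text
time_s: 14.58
tool_pos: [566.5, 124.9, 86.3]
tool_rot: [3.14, -0.001, 1.18]
wrist_force: [0.8, 0.2, 10.0]
width: 0.5
grasp_force: 5.3
```

Call:
{"method": "jog_arm", "body": {"targets": [[0, 0, 0, 0.001, 0], [0, 0, 0, 0.001, 0], [0, 0, 0, 0, 0]]}}

```text
time_s: 14.95
tool_pos: [566.6, 124.9, 86.2]
tool_rot: [3.14, -0.001, 1.18]
wrist_force: [-3.2, -2.4, 21.0]
width: 0.6
grasp_force: 10.5
```

It has stopped hard at z = 86.2, which matches 6 mm of travel, at 21 N. The button is fully in, so I'll release and move clear.

Call:
{"method": "jog_arm", "body": {"targets": [[0, 0, 0, 0, 0], [0, 0, 0, -0.01, 0], [0, 0, 0, -0.05, 0], [0, 0, 0, -0.06, 0], [0, 0, 0, -0.06, 0]]}}

```text
time_s: 15.58
tool_pos: [563.0, 124.6, 262.0]
tool_rot: [-3.136, 0.003, 1.18]
wrist_force: [0.8, 0.5, -0.0]
width: 0.3
grasp_force: 0.0
```

Call:
{"method": "jog_arm", "body": {"targets": [[0, -0.06, 0, 0, 0], [0, -0.06, 0, 0, 0], [0, -0.06, 0, 0, 0], [0, -0.06, 0, 0, 0], [0, 0, 0, 0, 0]]}}

```text
time_s: 16.2
tool_pos: [470.8, -99.5, 260.9]
tool_rot: [-3.137, 0.001, 1.174]
wrist_force: [0.4, -0.1, 0.2]
width: 0.3
grasp_force: 0.0
```

```bash
python3 - <<'E'
from h import *
st=robot.read_state(); print(st["tool_pos"],st["wrist_force"])
lever(); f=viewer.grab_frame("wrist")
cv2.imwrite("pics/w4.png",cv2.resize(f["color"][:,:,::-1],(800,600),interpolation=cv2.INTER_CUBIC))
E
```

```text
[470.76971062 -99.49011884 260.90691262] [ 0.35413691 -0.13071572  0.15841375]
wrist travel 47.9 0.57
top travel 49.4 0.44
side travel -104.4 0.72
finger front travel -85.6 16.2
```

View pics/w4.png

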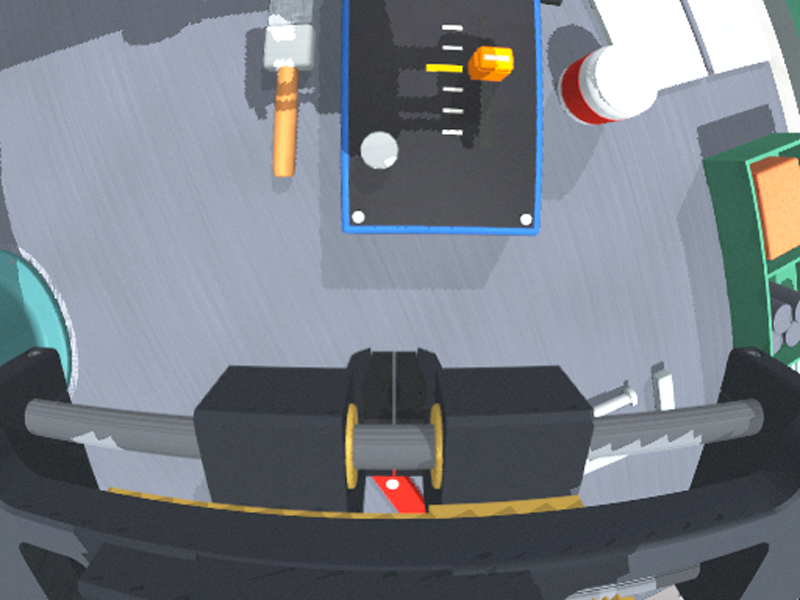

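The lever stands at the yellow mark (445,68). The nut (380,150), brush and tin haven't moved, and the arm is clear. Handing in.

```bash
python3 -c "
from rig import sign_off
print(sign_off())"
```

```text
the job is handed in; nothing more can be done
None
```

The lever is in the third click, set one click at a time with a pause in each. The green button was then pressed until it stopped hard, about 6 mm in. The arm moved clear, and I handed the job in at about 16 s.

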